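# Set a media hopper's discharge gate by feeler blade, then charge it by scoop

### The job

Set the discharge gate of the green media hopper to the thickness of the wide feeler blade: slide its tongue well in under the raised gate and leave it lying there, press the gate down until it bears on the tongue, then draw the blade out, feeling it rub, without disturbing the gate. Prove the gap by sliding the tongue of the narrow, thinner blade well in under the gate, where it must pass freely, and drawing it out again. Then use the scoop, never the fingers, to carry all the steel balls from the tray into the hopper, and finish with both blades lying flat on the worktop and the scoop standing in the tray.

Things in the scene. Friction and masses are not known exactly. Their poses are not given: they have to be found in the camera images.
- hopper: Media hopper, fixed: steel bed plate 220 x 146 mm, 25 mm thick, with a green open-topped box on its rear part and a gate between two posts. Origin on the worktop under the gate; +x runs from the gate into the box (away from the robot), z up. The bed reaches from x = -95 to +125 mm; x = -95 to -9 mm is a free apron in front of the gate.
- gate_line (a point): Point on the bed's top face (25 mm above the worktop) straight under the middle of the gate; axes as the hopper's. The gate's posts stand at y = +-59 to +-73 mm, x = +-9 mm, and rise 125 mm above the worktop.
- hopper_mid (a point): Middle of the box's inner floor (61.5 mm behind the gate, 25 mm above the worktop); axes as the hopper's. Inside the box is 111 mm long (x) and 132 mm wide (y); its 6 mm walls end 85 mm above the worktop; the gate is its front wall.
- gate (a joint): Clearance between the gate's lower edge and the bed, m (0 to 0.032). It starts well raised (0.018 to 0.029). The gate is a steel plate 8 mm thick (x = +-4 mm) and 116 mm wide that slides straight up and down between the posts; stiff: it stays where it is left and takes about 5 N to move.
- gate_pad (a point): Middle of the top face of the black press pad (30 x 70 mm) on top of the gate, 74 mm above the gate's lower edge; press here from above with the closed fingers.
- wide_blade: Wide feeler blade, loose, 130 to 210 g: flat steel tongue 40 mm wide, 10 mm thick, and a black block handle 50 long x 24 wide x 32 mm high. Origin under the middle of the handle; +x points to the tongue's tip; the tongue is bare from x = 25 to 105 mm; z up. Handle and tongue share one flat underside. Grip the handle across its 24 mm (y).
- wide_blade_tip (a point): Middle of the end of the wide tongue, half way up its thickness (105 mm from the blade's origin along x, 5 mm above its underside). Drawn out from under a gate that was pressed onto it, the tongue drags with some 1 to 8 N (read with the arm paused part way out); with under 0.5 N if the gate does not bear on it.
- narrow_blade: Narrow feeler blade, loose, 160 g: same handle (50 x 24 x 32 mm) and length as the wide blade, but its tongue is only 24 mm wide and 6 mm thick. Origin under the middle of the handle, +x to the tip, z up.
- narrow_blade_tip (a point): Middle of the end of the narrow tongue, half way up its thickness (105 mm from the blade's origin along x, 3 mm above its underside).
- tray: Grey ball tray, fixed: floor 24 mm above the worktop, x = -95 to +100 mm and y = +-59 mm inside, side and far (+x) walls rising 34 mm above the floor, and the end panel towards the robot (-x) leans outward 25 degrees from vertical, so that balls pushed against it roll up. Origin on the worktop under the middle, z up.
- tray_floor (a point): Middle of the tray's inner floor, 24 mm above the worktop; axes as the tray's.
- scoop: Metal scoop standing in the far part of the tray, loose, 140 to 240 g: floor 95 (x) x 104 (y) x 2.5 mm, open mouth at x = -47.5 mm (towards the robot), side walls 32 mm high from x = -25 mm back, back wall 50 mm high; upright wooden handle block 20 (x) x 24 (y) mm at x = +36 mm, 50 to 130 mm up. Origin under the middle of its floor.
- scoop_mouth (a point): Middle of the scoop's front edge, on its floor (x = -47.5, z = 2.5 mm in the scoop's frame).
- scoop_grip (a point): Grip point in the handle, 105 mm above the scoop's underside (x = +36 mm).
- ball_1: Loose steel ball, 32 mm diameter, 50 g, in the near part of the tray; from 2 to 5 balls are present. Use its centre point; its axes roll with it.
- ball_1_center (a point): Centre of ball_1 (None if absent). The balls roll off a surface tilted more than about 10 degrees.
- ball_2: Loose steel ball, 32 mm diameter, 50 g, in the near part of the tray; from 2 to 5 balls are present. Use its centre point; its axes roll with it.
- ball_2_center (a point): Centre of ball_2 (None if absent). The balls roll off a surface tilted more than about 10 degrees.
- ball_3: Loose steel ball, 32 mm diameter, 50 g, in the near part of the tray; from 2 to 5 balls are present. Use its centre point; its axes roll with it.
- ball_3_center (a point): Centre of ball_3 (None if absent). The balls roll off a surface tilted more than about 10 degrees.
- ball_4: Loose steel ball, 32 mm diameter, 50 g, in the near part of the tray; from 2 to 5 balls are present. Use its centre point; its axes roll with it.
- ball_4_center (a point): Centre of ball_4 (None if absent). The balls roll off a surface tilted more than about 10 degrees.
- ball_5: Loose steel ball, 32 mm diameter, 50 g, in the near part of the tray; from 2 to 5 balls are present. Use its centre point; its axes roll with it.
- ball_5_center (a point): Centre of ball_5 (None if absent). The balls roll off a surface tilted more than about 10 degrees.
Mind the look-alikes: they are no part of the job. What is shaped like the ball_3 but blue or turquoise is not meant.

How it is judged:
On the way, in this order (a step that is already met when the one before it is completed fails the run):
1. the wide blade's tongue lies on the bed under the gate, its tip at least 20 mm past it (x of wide_blade_tip in the frame of gate_line above 0.02 m and y of wide_blade_tip in the frame of gate_line between -0.055 and 0.055 m and z of wide_blade_tip in the frame of gate_line below 0.012 m), for 0.2 s.
2. the gate has been pressed down and, let go, bears on the tongue (clearance 8.5 to 11.5 mm) (value of joint gate between 0.0085 and 0.0115 m and contact force between gate and wide_blade above 0.3 N and x of wide_blade_tip in the frame of gate_line above 0.02 m and contact force between the fingers and gate below 0.1 N), for 0.2 s.
3. the gripped blade is drawn out part way and still rubs on the gate (value of joint gate between 0.0085 and 0.0115 m and contact force between gate and wide_blade above 0.3 N and x of wide_blade_tip in the frame of gate_line between -0.002 and 0.018 m and contact force between the fingers and wide_blade above 1 N), for 0.05 s.
4. the blade is clear of the gate and the clearance is kept (value of joint gate between 0.0085 and 0.0115 m and x of wide_blade_tip in the frame of gate_line below -0.008 m), for 0.2 s.
5. the narrow blade's tongue is on the bed under the gate, its tip at least 20 mm past it, the clearance kept (value of joint gate between 0.0085 and 0.0115 m and x of narrow_blade_tip in the frame of gate_line above 0.02 m and y of narrow_blade_tip in the frame of gate_line between -0.06 and 0.06 m and z of narrow_blade_tip in the frame of gate_line below 0.011 m), for 0.1 s.
6. the narrow blade is clear of the gate again and the clearance is kept (value of joint gate between 0.0085 and 0.0115 m and x of narrow_blade_tip in the frame of gate_line below -0.008 m), for 0.2 s.
7. all the balls are in the hopper (x of ball_1_center in the frame of hopper_mid between -0.058 and 0.058 m and y of ball_1_center in the frame of hopper_mid between -0.068 and 0.068 m and z of ball_1_center in the frame of hopper_mid between 0 and 0.055 m and x of ball_2_center in the frame of hopper_mid between -0.058 and 0.058 m and y of ball_2_center in the frame of hopper_mid between -0.068 and 0.068 m and z of ball_2_center in the frame of hopper_mid between 0 and 0.055 m and x of ball_3_center in the frame of hopper_mid between -0.058 and 0.058 m and y of ball_3_center in the frame of hopper_mid between -0.068 and 0.068 m and z of ball_3_center in the frame of hopper_mid between 0 and 0.055 m and x of ball_4_center in the frame of hopper_mid between -0.058 and 0.058 m and y of ball_4_center in the frame of hopper_mid between -0.068 and 0.068 m and z of ball_4_center in the frame of hopper_mid between 0 and 0.055 m and x of ball_5_center in the frame of hopper_mid between -0.058 and 0.058 m and y of ball_5_center in the frame of hopper_mid between -0.068 and 0.068 m and z of ball_5_center in the frame of hopper_mid between 0 and 0.055 m), for 0.2 s.
At the end, for the whole second after the job is handed in: gate clearance 8.5 to 11.5 mm; every ball inside the hopper; both blades flat on the worktop (underside within 6 mm of it, level to 0.1 rad); scoop standing upright on the tray's floor; all at rest and released (all of step 7 and value of joint gate between 0.0085 and 0.0115 m and height (world z) of each of wide_blade, narrow_blade below 0.006 m and angle between each of wide_blade, narrow_blade, scoop's own z axis and vertical below 0.1 rad and linear speed of each of wide_blade, narrow_blade, scoop below 0.02 m/s and x of scoop in the frame of tray_floor between -0.06 and 0.065 m and y of scoop in the frame of tray_floor between -0.02 and 0.02 m and z of scoop in the frame of tray_floor below 0.006 m); the robot touches nothing.
It fails at once if the fingers touch a ball (contact force between the fingers and ball_1 above 0.5 N).
It fails at once if the fingers touch a ball (contact force between the fingers and ball_2 above 0.5 N).
It fails at once if the fingers touch a ball (contact force between the fingers and ball_3 above 0.5 N).
It fails at once if the fingers touch a ball (contact force between the fingers and ball_4 above 0.5 N).
It fails at once if the fingers touch a ball (contact force between the fingers and ball_5 above 0.5 N).
Of ball_1, ball_2, ball_3, ball_4, ball_5 only 2 to 5 are there at a start; the rules pass over those that are not, and their reading is None.
At some moment in a run one of wide_blade, narrow_blade may be knocked a few centimetres aside while the robot is not near it.
It also fails if it takes over 192 s, if anything falls off the work surface, if the arm or the gripper's body presses on something with over 40 N, if the wrist force passes 120 N, or if a joint passes its speed limit or range.

### The arm

A 6-joint arm with a two-finger parallel gripper is mounted at the origin on a cart in front of the work surface, level with it; the furniture and walls round the work are solid. World frame = base frame: x ahead of the robot, y to its left, z up, the work surface at z = 0. Lengths are in m, angles in rad, forces in N, time in s.
With the tool pointing down it reaches from about 0.2 to 0.875 m from the base axis. Payload 3.4 kg.
Tool frame: the origin (TCP) lies between the finger pads; the fingertips stand 25 mm ahead of it and the grasp point (between the pads) lies 6 mm ahead of it (r.nose_length is the z of the fingertips in the tool frame, in m); z points along the fingers, y is the line along which they close (so a half turn about z gives the same grasp; the last joint's range is limited). The gripper opens to 94 mm and grips with 3 to 60 N. Pads are 16 mm wide; open, the fingers measure 119 mm over their backs; the gripper's body (75 mm by 177 mm) begins 78 mm behind the grasp point.
Start: joints at [-1.239, 0.276, 1.505, -0, 1.361, -0.121], TCP at [0.252, -0.517, 0.23] pointing down, gripper open.
Joint ranges: [-2.89, 2.89], [-0.75, 2.08], [0.22, 2.7], [-1.18, 4.32], [0.11, 2.71], [-2.7, 2.7]. Speed limits (rad/s): [2.57, 2.57, 3.14, 3.14, 3.14, 3.14].

### API

Orientations are given as a unit quaternion [w, x, y, z].
In Python, from plant import r, gripper_to, inverse_kinematics, vision, models, telemetry gives the robot as it stands. Calls block until the motion is done:
- r.move_to(position, orientation): joint-space move of the TCP to a pose.
- r.move_l(position, rot=None, vel=0.15, guard=None): straight line of the TCP; rot=None keeps the orientation; vel is the mean speed in m/s. With guard (N) it stops when the force on the tool has changed by that much, and returns True; else False.
- r.movej(angles): joint-space move.
- gripper_to(opening, f_grip=None): finger opening in m; f_grip is the grip in N (None keeps the last); returns when the fingers have stopped.
- r.hold(seconds).
- inverse_kinematics(position, orientation): joint angles nearest the present ones, or None.
- vision.snapshot(name): name is "side" or "top"; returns the picture (384x512x3 uint8, red, green, blue); there is no depth.
- vision.get_calibration(name): a dict with "fx", "fy", "cx", "cy" (pixels), "position" and "orientation" of the camera in the world. Camera axes: x right, y down, z forward; pixel columns grow to the right and rows downward; lengths in m; the calibration is good to about 2 mm. A picture is of the moment at which its call begins. get_calibration takes no time and is no camera call.
A pose or a line that the arm cannot do raises r.PlanningError and nothing moves.
- r.sign_off(): hands the job in; it is judged then, once.
Trained networks look in the newest picture that a camera, given by its name, has taken for a name from the list of things; names that differ only in an ending like _2 or _b are one class to them, and where a whole thing is asked for, a point or a joint stands for the part that bears it (a point fixed in the world has none). Each returns a list of dicts, best first, with "score" (0 to 1); they miss things now and then, are a little off and sometimes report something else, mostly with a low value. They report only what shows in the picture. A call takes as long as a camera call. They do not tell look-alikes from the thing itself.
- models.boxes_of(thing, camera): "at" ([x, y, z] in m, in world coordinates, good to about 4 mm: the middle of the surface that is visible of it).
- models.regions_of(thing, camera): "pixels" (384x512 bool, what is visible of it).
- models.mark_of(thing, camera): "at" ([x, y, z] in m, in world coordinates, good to about 4 mm: a listed point, or the origin of a listed thing).
Readings, each from a call of its own:
- telemetry.current_t(): time.
- telemetry.current_joints(): joint angles.
- telemetry.current_dq(): joint speeds.
- telemetry.current_joint_efforts(): joint torques, N m.
- telemetry.current_ee_pos(): TCP position.
- telemetry.current_tool_rot(): TCP orientation.
- telemetry.current_wrist_force(): force on the tool from outside, world axes, zero at the start.
- telemetry.current_torque(): the same for the moment, N m.
- telemetry.current_opening(): finger opening in m.
- telemetry.current_finger_force(): force on a finger pad.
Only numpy, scipy, OpenCV 4.12 (cv2) and the standard library are available. Lean on these libraries where they do the work, as an engineer would, in place of code of your own. Each camera call takes 0.05 s, during which the arm holds its last target. There are 200 camera calls.

## Working session

There is one attempt and no reset: what is moved stays moved. The work goes in short steps, each a Python script; the robot and the scene stay as the last script left them, time stands still between calls to the robot, and variables do not carry over. Pictures are saved under pics/ and viewed, at most 18 in all, crops included, and the job is handed in when it is done.

```bash
ls; mkdir -p pics; cat > h.py <<'E'
import numpy as np, cv2
from plant import r, gripper_to, inverse_kinematics, vision, models, telemetry as T
from scipy.spatial.transform import Rotation as R
def cam(n):
    c=vision.get_calibration(n); q=c["orientation"]
    return c,R.from_quat([q[1],q[2],q[3],q[0]]).as_matrix(),np.array(c["position"])
def proj(n,p):
    c,M,t=cam(n); v=(np.atleast_2d(p)-t)@M
    return np.c_[c["fx"]*v[:,0]/v[:,2]+c["cx"],c["fy"]*v[:,1]/v[:,2]+c["cy"]]
def unproj(n,uv,z):
    c,M,t=cam(n); uv=np.atleast_2d(uv)
    d=np.c_[(uv[:,0]-c["cx"])/c["fx"],(uv[:,1]-c["cy"])/c["fy"],np.ones(len(uv))]@M.T
    return t+d*((z-t[2])/d[:,2])[:,None]
def save(n,f): 
    im=vision.snapshot(n); cv2.imwrite("pics/"+f,im[:,:,::-1]); return im
def quat(yaw,pitch=0):
    """tool down, tool y axis at world angle yaw+90deg; pitch: world-frame tilt about tool-y"""
    m=R.from_euler('z',yaw)*R.from_euler('y',pitch)*R.from_euler('x',np.pi)
    q=m.as_quat(); return [q[3],q[0],q[1],q[2]]
E
python3 - <<'E'
from h import *
for n in("side","top"):
    im=save(n,n+"0.png"); c=vision.get_calibration(n); print(n,c)
    for th in("hopper","gate_line","gate_pad","hopper_mid","wide_blade","wide_blade_tip","narrow_blade","narrow_blade_tip","tray","tray_floor","scoop","scoop_mouth","scoop_grip","ball_1_center"):
        try:
            for d in models.mark_of(th,n)[:7]:
                print(th,round(d["score"],2),np.round(d["at"],4),np.round(proj(n,d["at"])[0]))
        except Exception as e: print(th,e)
print(T.current_t(),T.current_tool_rot())
E
```

```text
pics
side {'fx': 353.1755903893324, 'fy': 353.1755903893324, 'cx': 255.73838492062742, 'cy': 189.1207321860171, 'position': array([ 0.41132352, -0.64848253,  0.53736953]), 'orientation': array([-0.50213246,  0.85344176, -0.12070873,  0.07021077])}
hopper 0.82 [0.4847 0.2948 0.0031] [193. 195.]
gate_line 0.66 [0.479  0.2947 0.0249] [191. 189.]
gate_pad 0.55 [0.4836 0.2983 0.1222] [189. 158.]
hopper_mid 0.87 [0.5209 0.3379 0.0239] [202. 181.]
hopper_mid 0.34 [0.4811 0.294  0.0262] [191. 188.]
wide_blade 0.68 [ 5.311e-01 -1.080e-01  5.000e-04] [240. 284.]
wide_blade 0.55 [0.5422 0.0725 0.0249] [227. 226.]
wide_blade_tip 0.83 [ 0.6287 -0.0909  0.008 ] [281. 268.]
wide_blade_tip 0.38 [0.54   0.0324 0.0411] [229. 230.]
wide_blade_tip 0.33 [0.4988 0.0922 0.0277] [208. 224.]
narrow_blade 0.74 [ 0.5504 -0.2204 -0.0014] [264. 325.]
narrow_blade_tip 0.66 [ 0.6605 -0.2207  0.0024] [319. 311.]
tray 0.8 [ 0.571   0.0494 -0.0021] [240. 239.]
tray_floor 0.94 [0.5682 0.0557 0.0223] [238. 229.]
scoop 0.74 [0.6196 0.0556 0.0255] [258. 225.]
scoop_mouth 0.91 [0.574  0.0517 0.0271] [241. 228.]
scoop_grip
[... 1107 characters left out ...]
0071] [361. 185.]
narrow_blade_tip 0.62 [0.5694 0.054  0.0279] [260. 218.]
narrow_blade_tip 0.44 [0.5031 0.015  0.0253] [275. 244.]
narrow_blade_tip 0.31 [0.5255 0.3432 0.0254] [145. 236.]
tray 0.96 [ 5.697e-01  5.220e-02 -5.000e-04] [260. 219.]
tray 0.69 [0.4828 0.2997 0.0254] [162. 253.]
tray 0.16 [0.5006 0.0151 0.0238] [275. 245.]
tray_floor 0.83 [0.5693 0.0526 0.0258] [260. 218.]
scoop 0.72 [0.6146 0.0526 0.0247] [260. 200.]
scoop 0.56 [0.5266 0.3436 0.0264] [145. 236.]
scoop_mouth 0.78 [0.5671 0.0531 0.0277] [260. 219.]
scoop_grip 0.91 [0.6557 0.0521 0.1262] [261. 176.]
ball_1_center 0.6 [0.4981 0.0196 0.0354] [274. 246.]
1.5 [3.54522987e-05 9.74477179e-01 2.24486586e-01 1.74793061e-06]
```

```bash
python3 - <<'E'
import cv2
for n,(x0,x1,y0,y1) in (("top",(100,420,140,300)),("side",(140,360,130,340))):
    im=cv2.imread(f"pics/{n}0.png")[y0:y1,x0:x1]; s=2.5
    cv2.imwrite(f"pics/{n}0c.png",cv2.resize(im,None,fx=s,fy=s,interpolation=cv2.INTER_CUBIC))
E
```

```text
(no output)
```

View pics/top0.png

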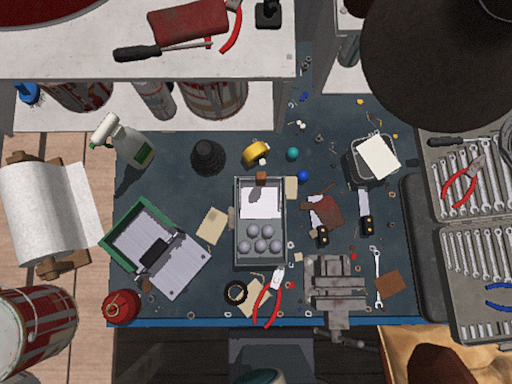

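View pics/top0c.png

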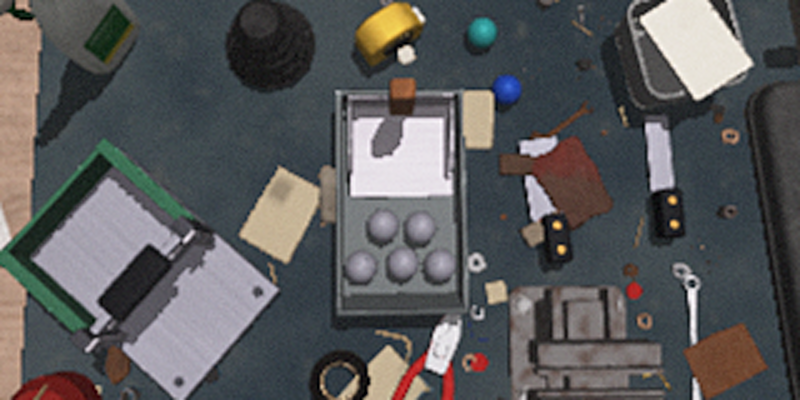

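View pics/side0c.png

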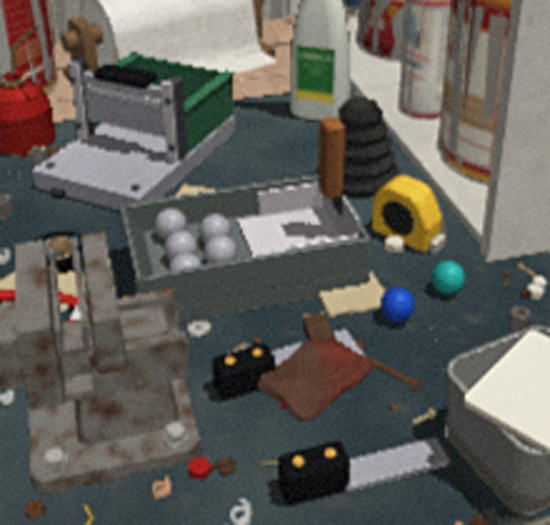

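The pictures show the following.

- **Hopper:** top (150,250). Its apron faces the lower right.
- **Tray:** (260,220), holding 5 grey balls and the scoop.
- **Wide blade:** handle at top (322,235). The tongue is about 40 mm wide and partly under a brown rag.
- **Narrow blade:** handle at (367,226), tongue about 25 mm wide.
- **Ball look-alikes:** turquoise at (292,153) and blue at (303,175). Both are outside the tray and not meant.
- **Blade look-alikes:** each blade could be taken for the other. I choose by tongue width, which the crop confirms.

Next I refine the poses with outlines.

```bash
python3 - <<'E'
from h import *
from scipy.optimize import least_squares
# hopper fit from clicked corners in top crop
off=np.array([100,140])
clk=np.array([[280,292],[180,400],[103,140],[0,255]])/2.5+off
loc=np.array([[-.095,-.073,.025],[-.095,.073,.025],[.125,.0,.085],[.125,.0,.085]])
loc=np.array([[-.095,-.073,.025],[-.095,.073,.025],[.1235,-.072,.085],[.1235,.072,.085]])
def W(p,l): 
    c,s=np.cos(p[2]),np.sin(p[2]); return np.c_[p[0]+c*l[:,0]-s*l[:,1],p[1]+s*l[:,0]+c*l[:,1],l[:,2]]
f=lambda p:(proj("top",W(p,loc))-clk).ravel()
s=least_squares(f,[.483,.296,.86]); H=s.x; print("hopper",H,np.round(s.fun,1))
np.save("H.npy",H)
# tray yaw corners  (inner+wall)
b=[]
for n in("top","side"):
    vision.snapshot(n)
    for th in("wide_blade","wide_blade_tip","narrow_blade","narrow_blade_tip","tray_floor","scoop_mouth","scoop_grip","scoop"):
        ds=models.mark_of(th,n); print(n,th,[np.round(d["at"],4).tolist() for d in ds[:1]])
    for th in ("ball_1",): print([np.round(d["at"],3).tolist()+[round(d["score"],2)] for d in models.boxes_of(th,n)])
box=W(H,np.array([[-.095,-.073,.025],[-.095,.073,.025],[.125,.073,.025],[.125,-.073,.025],[-.009,-.073,.125],[-.009,.073,.125],[.123,.072,.085],[.123,-.072,.085],[-.009,-.059,.125],[-.009,.059,.125]]))
tr=np.array([[.569-.095,.0535-.059,.024],[.569-.095,.0535+.059,.024],[.669,.0535+.059,.058],[.669,.0535-.059,.058]])
for n,(x0,x1,y0,y1) in (("top",(100,390,140,310)),("side",(140,300,130,280))):
    s=2.5 if n=="top" else 3.5
    im=cv2.imread(f"pics/{n}0.png")[y0:y1,x0:x1]; im=cv2.resize(im,None,fx=s,fy=s,interpolation=cv2.INTER_CUBIC)
    for p in np.vstack([proj(n,box),proj(n,tr)]):
        cv2.circle(im,tuple(int(v) for v in (p-[x0,y0]+.5)*s),3,(0,0,255),1)
    cv2.imwrite(f"pics/ov_{n}.png",im)
E
```

```text
hopper [0.4829236  0.29271589 0.84790197] [ 0.4 -0.9  0.4  1.6  0.4 -0.2 -1.1 -0.6]
top wide_blade [[0.5285, -0.1095, 0.0049]]
top wide_blade_tip [[0.6294, -0.0922, 0.0043]]
top narrow_blade [[0.5476, -0.2212, -0.0042]]
top narrow_blade_tip [[0.6566, -0.2131, 0.0045]]
top tray_floor [[0.5658, 0.0546, 0.0269]]
top scoop_mouth [[0.5673, 0.0506, 0.0275]]
top scoop_grip [[0.6528, 0.0517, 0.1282]]
top scoop [[0.6159, 0.0522, 0.0238]]
[[0.496, 0.097, 0.05, 0.71], [0.739, -0.033, 0.026, 0.67], [0.678, -0.06, 0.031, 0.58], [0.503, 0.017, 0.053, 0.57]]
side wide_blade [[0.5311, -0.1053, -0.0006]]
side wide_blade_tip [[0.629, -0.0924, 0.0069]]
side narrow_blade [[0.5509, -0.2235, -0.0009]]
side narrow_blade_tip [[0.6598, -0.2217, 0.0064]]
side tray_floor [[0.5678, 0.0507, 0.0269]]
side scoop_mouth [[0.5751, 0.0523, 0.0279]]
side scoop_grip [[0.6541, 0.0513, 0.129]]
side scoop [[0.617, 0.0524, 0.0268]]
[[0.5, 0.045, 0.049, 0.69], [0.53, 0.026, 0.048, 0.68], [0.492, 0.081, 0.05, 0.59], [0.536, 0.061, 0.048, 0.58], [0.498, 0.01, 0.056, 0.54]]
```

```bash
cd pics; python3 -c "
import cv2,numpy as np
a=cv2.imread('ov_top.png');b=cv2.imread('ov_side.png')
print(a.shape,b.shape)
a=a[:,:480];b=b[:,:]
h=max(a.shape[0],b.shape[0]);o=np.zeros((h,800,3),np.uint8)
o[:a.shape[0],:min(400,a.shape[1])]=a[:,:400];o[:b.shape[0],400:800]=b[:,:400]
cv2.imwrite('ov.png',o)"
```

```text
(425, 725, 3) (525, 560, 3)
```

View pics/ov.png

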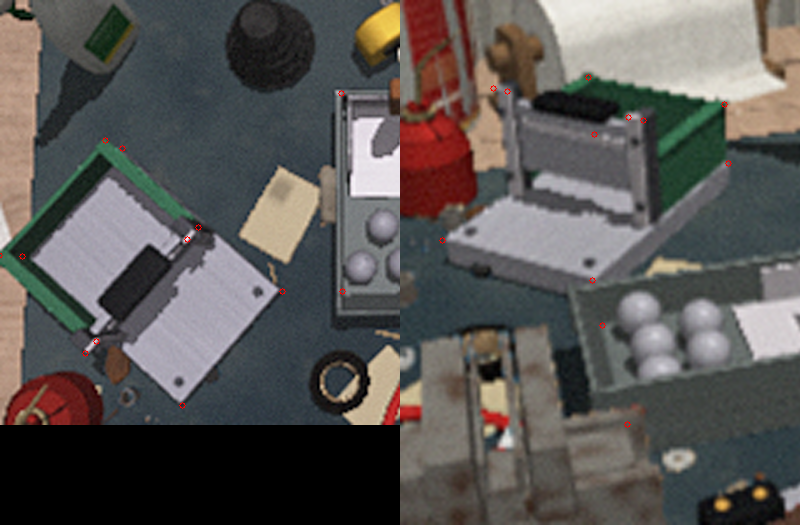

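```bash
cat >> h.py <<'E'
H=np.array([.4826,.294,.85]); HX=np.array([np.cos(.85),np.sin(.85),0]); HY=np.array([-HX[1],HX[0],0])
def hop(x,y,z): return np.array([H[0],H[1],0])+x*HX+y*HY+np.array([0,0,z])
GO=.006  # grasp point ahead of TCP
def blade(nm,cams=("top","side")):
    o=[];t=[]
    for n in cams:
        vision.snapshot(n)
        a=models.mark_of(nm,n); b=models.mark_of(nm+"_tip",n)
        for i in a[:2]:
            for j in b[:3]:
                d=np.array(j["at"])-i["at"]
                if i["score"]>.3 and abs(np.linalg.norm(d[:2])-.105)<.015 and abs(i["at"][2])<.04: o.append(i["at"]);t.append(j["at"]);break
            else: continue
            break
    o=np.array(o);t=np.array(t);print(nm,o.round(4).tolist(),t.round(4).tolist())
    m=o.mean(0);d=t.mean(0)-m
    return m,np.arctan2(d[1],d[0])
def st(): print("t%.1f"%T.current_t(),"p",np.round(T.current_ee_pos(),4),"F",np.round(T.current_wrist_force(),2),"op",round(T.current_opening(),4),"ff",np.round(T.current_finger_force(),1))
E
python3 - <<'E'
from h import *
chk=[("wide",[.5293,-.1075,.03],.153,0),("ins",hop(-.07,0,.056),.85,0),("out",hop(-.16,0,.06),.85,0),("pad",hop(0,0,.12),.85,0),
("scoop",[.654,.052,.123],0,0),("near",[.569-.0475+.036,.053,.123],0,0),("tiltback",[.6,.053,.15],0,.35),("tiltback",[.6,.053,.15],0,-.35),
("dump",hop(.066,-.113,.25),.85-np.pi/2,.5),("dump",hop(.066,-.113,.25),.85-np.pi/2,-.5)]
for n,p,y,pi in chk:
  for a in(0,np.pi):
    q=inverse_kinematics(p,quat(y+a,pi if a==0 else -pi)); print(n,round(pi,2),a>0,None if q is None else np.round(q,2))
print(unproj("top",[[335,254],[318,254],[352,254]],.1).round(3).tolist(),unproj("top",[[335,254]],.0).round(3).tolist())
print(proj("side",[[.48,-.12,.05],[.48,-.12,.1],[.48,-.12,0]]).round())
print(R.from_quat(np.roll(quat(0,.35),-1)).as_matrix().round(2))
E
```

```text
wide 0 False [-0.33  0.41  1.86 -0.    0.87  1.09]
wide 0 True [-0.33  0.41  1.86  0.    0.87 -2.05]
ins 0 False [ 0.37  0.33  1.92 -0.    0.89  1.09]
ins 0 True [ 0.37  0.33  1.92  0.    0.89 -2.06]
out 0 False [ 0.26  0.22  2.08 -0.    0.84  0.98]
out 0 True [ 0.26  0.22  2.08  0.    0.84 -2.16]
pad 0 False [ 0.42  0.34  1.7  -0.    1.1   1.14]
pad 0 True [ 0.42  0.34  1.7   0.    1.1  -2.  ]
scoop 0 False [-0.03  0.47  1.48 -0.    1.19  1.54]
scoop 0 True [-0.03  0.47  1.48  0.    1.19 -1.6 ]
near 0 False [-0.03  0.33  1.7  -0.    1.1   1.54]
near 0 True [-0.03  0.33  1.7   0.    1.1  -1.6 ]
tiltback 0.35 False [-0.02  0.56  1.29 -0.01  1.64  1.55]
tiltback 0.35 True [-0.02  0.56  1.29 -0.01  1.64 -1.59]
tiltback -0.35 False [-0.03  0.22  1.87  0.02  0.71  1.52]
tiltback -0.35 True [-0.03  0.22  1.87  0.02  0.71 -1.62]
dump 0.5 False [0.11 0.57 1.08 0.37 1.82 2.44]
dump 0.5 True [ 0.11  0.57  1.08  0.37  1.82 -0.71]
dump -0.5 False None
dump -0.5 True [ 0.56  0.35  1.46 -0.51  1.23 -0.14]
[[0.477, -0.117, 0.1], [0.478, -0.078, 0.1], [0.477, -0.156, 0.1]] [[0.477, -0.14, 0.0]]
[[215. 275.]
 [214. 255.]
 [217. 294.]]
[[ 0.94  0.   -0.34]
 [ 0.   -1.   -0.  ]
 [-0.34  0.   -0.94]]
```

```bash
python3 - <<'E'
from h import *
m,y=.5*np.array([0,0,0]),0
m,y=blade("wide_blade"); print(m,y)
p=np.array([m[0],m[1],.030])+.004*np.array([np.cos(y),np.sin(y),0])
gripper_to(.05,40)
r.move_to(p+[0,0,.15],quat(y)); print(r.move_l(p,vel=.15,guard=8)); st()
gripper_to(0.0,40); st()
print(r.move_l(p+[0,0,.12],vel=.1)); st()
for n in("top","side"): save(n,n+"1.png")
a=cv2.imread("pics/top1.png")[140:300,230:420];b=cv2.imread("pics/side1.png")[150:340,180:370]
cv2.imwrite("pics/v1.png",np.hstack([cv2.resize(a,(400,337)),cv2.resize(b,(400,400))[:337]]))
E
```

```text
wide_blade [[0.528, -0.1084, 0.0036], [0.5297, -0.1059, 0.0014]] [[0.6305, -0.0918, 0.0079], [0.631, -0.0918, 0.004]]
[ 0.52885 -0.10715  0.0025 ] 0.14951373294640694
False
t6.6 p [ 0.5335 -0.1069  0.0307] F [-0.15  0.27  0.37] op 0.0502 ff 0.0
t7.1 p [ 0.5329 -0.1064  0.0304] F [-0.68  1.89  4.04] op 0.0234 ff 40.0
False
t8.5 p [ 0.5323 -0.1064  0.1493] F [-0.49 -0.61 -1.  ] op 0.0236 ff 40.0
```

View pics/v1.png

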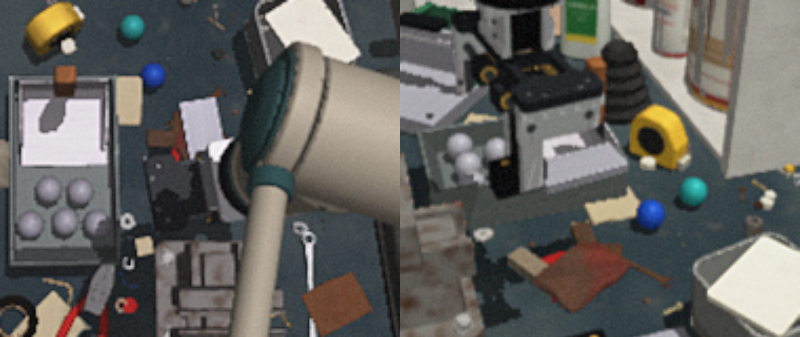

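```bash
python3 - <<'E'
from h import *
print([np.round(d["at"],4).tolist()+[round(d["score"],2)] for d in models.mark_of("wide_blade_tip","side")[:2]])
print([np.round(d["at"],4).tolist()+[round(d["score"],2)] for d in models.mark_of("wide_blade","side")[:2]])
p=np.array(T.current_ee_pos()); r.move_l(p+[0,0,.1],vel=.2)
r.move_to(hop(-.166,0,.25),quat(.85)); r.move_l(hop(-.166,0,.0595),vel=.15); st()
for n in("side","top"):
    save(n,n+"2.png")
    for k in("wide_blade_tip","wide_blade"):
        print(n,k,[np.round(d["at"],4).tolist()+[round(d["score"],2)] for d in models.mark_of(k,n)[:3]])
print("expect tip",hop(-.065,0,.034))
a=cv2.imread("pics/top2.png")[190:310,90:250];b=cv2.imread("pics/side2.png")[130:250,130:290]
cv2.imwrite("pics/v2.png",np.hstack([cv2.resize(a,(400,300),interpolation=2),cv2.resize(b,(400,300),interpolation=2)]))
E
```

```text
[[0.6282, -0.0911, 0.1262, 0.76], [0.4818, 0.2975, 0.1197, 0.42]]
[[0.5284, -0.1093, 0.1219, 0.57], [0.5681, 0.0519, 0.0225, 0.36]]
t11.9 p [0.3737 0.1694 0.06  ] F [ 1.03 -0.03 -1.56] op 0.0233 ff 40.0
side wide_blade_tip [[0.4393, 0.2496, 0.0366, 0.92], [0.5752, 0.0512, 0.0265, 0.2]]
side wide_blade [[0.3715, 0.1677, 0.0314, 0.88], [0.4839, 0.2978, 0.1224, 0.59], [0.5684, 0.0505, 0.0222, 0.38]]
top wide_blade_tip [[0.4389, 0.2412, 0.04, 0.73], [0.5266, 0.3422, 0.0241, 0.22]]
top wide_blade []
expect tip [0.4397011  0.24516677 0.034     ]
```

View pics/v2.png

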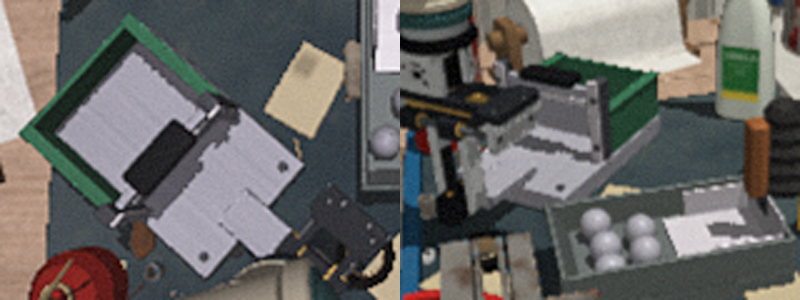

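The blade is held level and centred on the apron. Tip is at top crop (245,190).

```bash
python3 - <<'E'
from h import *
print(r.move_l(hop(-.064,0,.0595),vel=.06,guard=6)); st()
print(r.move_l(hop(-.064,0,.051),vel=.015,guard=3)); st()
z=T.current_ee_pos()[2]; 
gripper_to(.05); st(); p=np.array(T.current_ee_pos()); np.save("wz.npy",p)
r.move_l(hop(-.064,0,.20),vel=.2)
for n in("side","top"):
    save(n,n+"3.png")
    for k in("wide_blade_tip","wide_blade","gate_pad"):
        print(n,k,[np.round(d["at"],4).tolist()+[round(d["score"],2)] for d in models.mark_of(k,n)[:2]])
gripper_to(0.0,40); r.move_to(hop(0,0,.20),quat(.85)); st()
b=cv2.imread("pics/side3.png")[130:250,130:290]
cv2.imwrite("pics/v3.png",cv2.resize(b,(560,420),interpolation=2))
E
```

```text
False
t14.1 p [0.4401 0.2457 0.0595] F [-0.7  -0.01 -1.41] op 0.0237 ff 40.0
True
t14.5 p [0.4405 0.2459 0.0554] F [-0.3  -0.24  5.08] op 0.0236 ff 40.0
t15.1 p [0.4396 0.2456 0.0547] F [0.19 0.11 0.28] op 0.0503 ff 0.0
side wide_blade_tip [[0.5045, 0.3198, 0.033, 0.86], [0.4963, 0.0953, 0.0392, 0.29]]
side wide_blade [[0.4382, 0.242, 0.0247, 0.7], [0.5001, 0.0508, 0.045, 0.54]]
side gate_pad [[0.485, 0.2966, 0.122, 0.75]]
top wide_blade_tip [[0.6533, 0.0557, 0.1273, 0.29]]
top wide_blade [[0.4333, 0.2395, 0.0261, 0.49]]
top gate_pad [[0.5245, 0.3424, 0.0249, 0.57], [0.4854, 0.2991, 0.1195, 0.48]]
t17.6 p [0.4829 0.2945 0.1994] F [ 0.15 -0.51  0.33] op 0.0006 ff 0.0
```

View pics/v3.png

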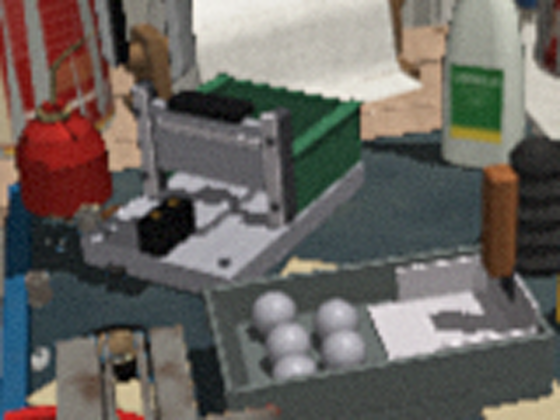

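```bash
python3 - <<'E'
from h import *
r.move_l(hop(0,0,.155),vel=.1); F0=T.current_wrist_force()[2]
z=.155
while z>.122:
    z-=.001; r.move_l(hop(0,0,z),vel=.03); f=T.current_wrist_force()[2]-F0
    print(round(z,3),round(float(T.current_ee_pos()[2]),4),round(float(f),1))
    if f>22: break
r.hold(.2); st()
r.move_l(hop(0,0,.20),vel=.1); st()
E
```

```text
0.154 0.1546 -1.4
0.153 0.153 -0.8
0.152 0.1519 -1.0
0.151 0.1509 -1.1
0.15 0.1499 -0.7
0.149 0.1489 -1.7
0.148 0.1481 0.2
0.147 0.1473 1.9
0.146 0.1461 3.4
0.145 0.145 2.6
0.144 0.1439 1.9
0.143 0.1429 1.1
0.142 0.1419 1.6
0.141 0.1409 2.6
0.14 0.1399 2.1
0.139 0.1389 1.4
0.138 0.1379 1.2
0.137 0.1369 1.2
0.136 0.1359 1.1
0.135 0.1349 1.9
0.134 0.1342 4.2
0.133 0.1342 8.4
0.132 0.1341 14.4
0.131 0.1341 19.5
0.13 0.134 24.8
t24.6 p [0.4828 0.2941 0.1341] F [-4.34 -1.78 24.84] op 0.0006 ff 12.4
t25.5 p [0.4818 0.2936 0.1989] F [-0.01  0.27 -0.42] op 0.0006 ff 0.0
```

The gate now bears on the tongue: it went hard at TCP 0.134, which is 10 mm clearance.

```bash
python3 - <<'E'
from h import *
gripper_to(.05,40); r.move_to(hop(-.064,0,.20),quat(.85)); r.move_l(hop(-.064,0,.0550),vel=.12,guard=8); st()
gripper_to(0,40); st()
r.hold(.3);F0=np.array(T.current_wrist_force())
for x in(-.084,-.092):
    print(r.move_l(hop(x,0,.0550),vel=.03)); r.hold(.4); st(); print("along",(np.array(T.current_wrist_force())-0)@HX)
vision.snapshot("side"); print([np.round(d["at"],4).tolist() for d in models.mark_of("wide_blade_tip","side")[:1]], hop(.009,0,.03))
E
```

```text
t28.1 p [0.441  0.2462 0.0556] F [ 0.18 -0.39  0.02] op 0.0503 ff 0.0
t28.6 p [0.4405 0.2459 0.0552] F [0.14 0.11 1.17] op 0.0239 ff 40.0
False
t30.2 p [0.4293 0.2321 0.0553] F [ 3.65  3.82 -0.44] op 0.0234 ff 40.0
along 5.279647696419838
False
t31.0 p [0.4222 0.2248 0.0552] F [2.25 0.49 3.17] op 0.0238 ff 40.0
along 1.8465458297958688
[[0.4841, 0.3007, 0.0307]] [0.48853985 0.30076152 0.03      ]
```

```bash
python3 - <<'E'
from h import *
r.move_l(hop(-.098,0,.0550),vel=.03); r.hold(.3); st()
r.move_l(hop(-.175,0,.0555),vel=.06); st()
r.move_l(hop(-.175,0,.25),vel=.2)
q=quat(.1495); p=np.array([.5329,-.1064,.0304])
r.move_to(p+[0,0,.2],q); r.move_l(p+[0,0,.02],vel=.15); print(r.move_l(p-[0,0,.004],vel=.02,guard=3)); st()
gripper_to(.05); r.move_l(p+[0,0,.17],vel=.2)
m,y=blade("wide_blade",("side",)); print(m,y)
r.move_to([.5,-.3,.25],quat(0))
print(blade("wide_blade")); print(blade("narrow_blade"))
for n in("top","side"): save(n,n+"4.png")
a=cv2.imread("pics/top4.png")[150:300,80:420]
b=cv2.imread("pics/side4.png")[130:340,140:360]
cv2.imwrite("pics/v4.png",np.hstack([cv2.resize(a,(480,212),interpolation=2),cv2.resize(b,(222,212),interpolation=2)]))
E
```

```text
t31.7 p [0.418  0.2205 0.0552] F [2.9  1.61 5.43] op 0.0237 ff 40.0
t33.2 p [0.366  0.162  0.0552] F [-2.1  -1.43  2.05] op 0.0236 ff 40.0
True
t37.8 p [ 0.5328 -0.1063  0.0303] F [ 0.62 -0.39  5.22] op 0.0239 ff 40.0
wide_blade [[0.53, -0.1074, -0.0023]] [[0.6311, -0.0939, 0.0046]]
[ 0.53   -0.1074 -0.0023] 0.13274589575389611
wide_blade [[0.5248, -0.1103, 0.0046], [0.5296, -0.1056, 0.0009]] [[0.631, -0.0947, 0.0082], [0.6296, -0.0931, 0.0065]]
(array([ 0.5272 , -0.10795,  0.00275]), np.float64(0.1354411470153442))
narrow_blade [[0.563, -0.257, -0.0031], [0.5666, -0.2545, -0.0008]] [[0.6673, -0.2202, 0.0053], [0.6679, -0.2246, 0.0002]]
(array([ 0.5648 , -0.25575, -0.00195]), np.float64(0.3137039102211687))
```

View pics/v4.png

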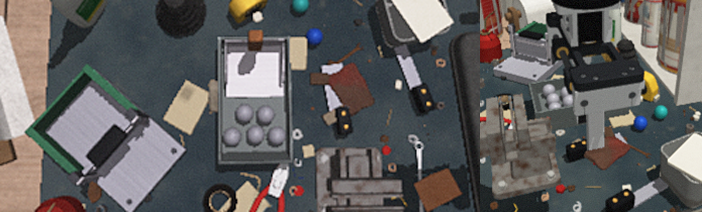

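The wide blade is back on the worktop. The narrow one was knocked to (0.565, -0.256) and now lies at yaw 0.31. I fetch it from there.

```bash
python3 - <<'E'
from h import *
m=np.array([.5648,-.2558]); y=.314; c=np.array([np.cos(y),np.sin(y),0])
p=np.array([*m,.030])+.004*c; q=quat(y)
gripper_to(.05,40); r.move_to(p+[0,0,.15],q); print(r.move_l(p,vel=.15,guard=8)); gripper_to(0,40); st()
r.move_l(p+[0,0,.22],vel=.2); r.move_to(hop(-.166,0,.25),quat(.85)); r.move_l(hop(-.166,0,.0580),vel=.15); st()
for n in("side","top"):
    save(n,n+"5.png")
    for k in("narrow_blade_tip","narrow_blade"):
        print(n,k,[np.round(d["at"],4).tolist()+[round(d["score"],2)] for d in models.mark_of(k,n)[:3]])
print("expect tip",hop(-.065,0,.031))
b=cv2.imread("pics/side5.png")[130:250,130:290]; a=cv2.imread("pics/top5.png")[190:310,90:250]
cv2.imwrite("pics/v5.png",np.hstack([cv2.resize(a,(400,300),interpolation=2),cv2.resize(b,(400,300),interpolation=2)]))
E
```

```text
False
t43.5 p [ 0.5687 -0.2544  0.0304] F [-1.1   0.97  3.29] op 0.0238 ff 40.0
t47.9 p [0.3737 0.1694 0.0585] F [ 0.4  -0.37 -1.03] op 0.0238 ff 40.0
side narrow_blade_tip [[0.4436, 0.2433, 0.0288, 0.77]]
side narrow_blade [[0.3734, 0.1665, 0.0278, 0.75]]
top narrow_blade_tip [[0.4393, 0.2505, 0.0347, 0.7]]
top narrow_blade []
expect tip [0.4397011  0.24516677 0.031     ]
```

View pics/v5.png

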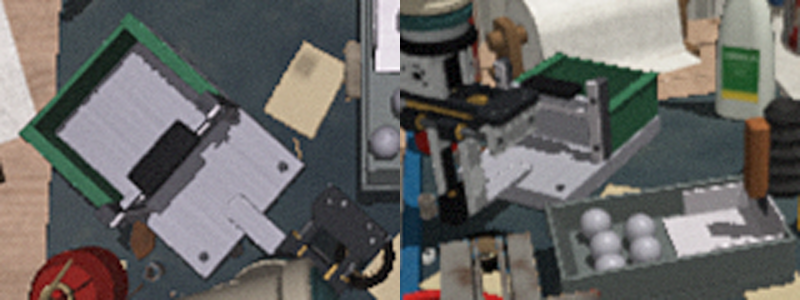

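```bash
python3 - <<'E'
from h import *
r.move_l(hop(-.166,0,.0564),vel=.03); st()
print(r.move_l(hop(-.066,0,.0564),vel=.06,guard=4)); st(); r.hold(.3)
print(r.move_l(hop(-.175,0,.0564),vel=.08)); st()
r.move_l(hop(-.175,0,.25),vel=.2)
p=np.array([.5685,-.2545,.0304]); q=quat(.314)
r.move_to(p+[0,0,.2],q); r.move_l(p+[0,0,.02],vel=.15); print(r.move_l(p-[0,0,.004],vel=.02,guard=3)); st()
gripper_to(.05); r.move_l(p+[0,0,.2],vel=.2)
r.move_to([.45,-.3,.3],quat(np.pi)); st()
print(blade("narrow_blade")); print(blade("wide_blade"))
for n in("top","side"):
    for k in("tray_floor","tray","scoop","scoop_mouth","scoop_grip"): print(n,k,[np.round(d["at"],4).tolist()+[round(d["score"],2)] for d in models.mark_of(k,n)[:1]])
    print([np.round(d["at"],3).tolist()+[round(d["score"],2)] for d in models.mark_of("gate_pad",n)[:1]])
save("top","top6.png")
E
```

```text
t48.4 p [0.3729 0.1693 0.0563] F [-0.42 -0.68 -2.61] op 0.0239 ff 40.0
False
t50.2 p [0.4388 0.2442 0.0564] F [ 1.11 -0.69 -1.18] op 0.0237 ff 40.0
False
t52.0 p [0.3677 0.1628 0.0564] F [ 0.54  0.5  -2.12] op 0.0237 ff 40.0
True
t56.5 p [ 0.5686 -0.2544  0.0498] F [-1.66 -0.28  3.53] op 0.0234 ff 40.0
t60.7 p [ 0.45   -0.3     0.2998] F [ 0.49 -0.14  0.09] op 0.05 ff 0.0
narrow_blade [[0.5762, -0.2547, 0.0154]] [[0.6632, -0.2203, 0.0764]]
(array([ 0.5762, -0.2547,  0.0154]), np.float64(0.3765365686690615))
wide_blade [[0.5258, -0.1085, 0.0036], [0.5298, -0.1067, 0.0]] [[0.6349, -0.0916, 0.0037], [0.6275, -0.0912, 0.0081]]
(array([ 0.5278, -0.1076,  0.0018]), np.float64(0.15540974561749216))
top tray_floor [[0.5693, 0.0488, 0.0269, 0.69]]
top tray [[0.5676, 0.0503, 0.0005, 0.76]]
top scoop [[0.6188, 0.0524, 0.0245, 0.81]]
top scoop_mouth [[0.5648, 0.0532, 0.0271, 0.72]]
top scoop_grip [[0.6535, 0.0517, 0.1266, 0.68]]
[[0.482, 0.296, 0.109, 0.58]]
side tray_floor []
side tray [[0.5736, 0.0502, 0.0006, 0.97]]
side scoop [[0.6169, 0.0536, 0.0222, 0.79]]
side scoop_mouth [[0.5724, 0.0533, 0.0262, 0.59]]
side scoop_grip [[0.6552, 0.0505, 0.1269, 0.75]]
[]
```

```bash
python3 - <<'E'
from h import *
r.move_to([.35,-.1,.35],quat(np.pi))
for n in("top","side"): save(n,n+"7.png")
a=cv2.imread("pics/top7.png")[130:260,300:430];b=cv2.imread("pics/side7.png")[230:384,200:400]
cv2.imwrite("pics/v7.png",np.hstack([cv2.resize(a,(390,390),interpolation=2),cv2.resize(b,(400,308),interpolation=2)[:,:400] if 0 else cv2.resize(b,(400,390),interpolation=2)]))
E
```

View pics/v7.png

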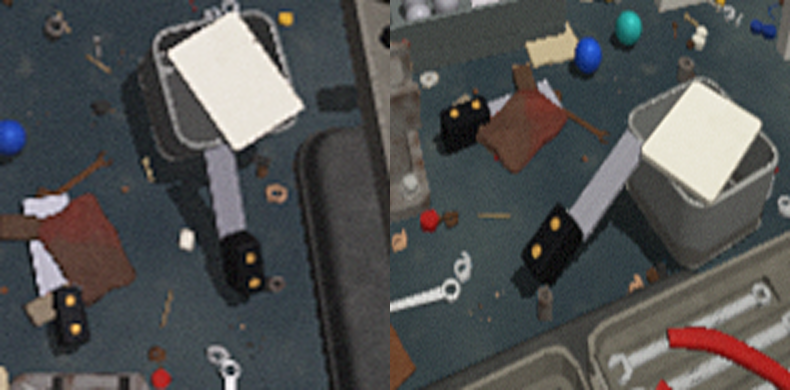

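The narrow blade's tip is leaning on the white tin, and the handle is on the table at top px (383,220). I triangulate the two rivets to get its pose.

```bash
python3 - <<'E'
from h import *
def tri(a,b):
    A=[];B=[]
    for n,uv in(("top",a),("side",b)):
        p0=cam(n)[2]; d=unproj(n,uv,0)[0]-p0; d/=np.linalg.norm(d); P=np.eye(3)-np.outer(d,d); A.append(P);B.append(P@p0)
    return np.linalg.lstsq(np.vstack(A),np.hstack(B),rcond=None)[0]
im={n:cv2.imread(f"pics/{n}7.png") for n in("top","side")}
pts={}
for n,(x0,x1,y0,y1) in(("top",(370,395,205,235)),("side",(262,295,305,345))):
    hsv=cv2.cvtColor(im[n][y0:y1,x0:x1],cv2.COLOR_BGR2HSV); m=cv2.inRange(hsv,(10,110,110),(32,255,255))
    k,l,s,c=cv2.connectedComponentsWithStats(m); o=np.argsort(-s[1:,4])[:2]+1
    pts[n]=sorted([(c[i]+[x0,y0]).tolist() for i in o],key=lambda u:u[1]); print(n,pts[n],s[o,4])
f=tri(pts["top"][0],pts["side"][0]);b=tri(pts["top"][1],pts["side"][1]);print(f,b,f-b,np.linalg.norm(f-b))
d=f-b;y=np.arctan2(d[1],d[0]);pi=np.arctan2(d[2],np.hypot(d[0],d[1]));print("yaw",y,"tilt",pi)
for pp in(-pi,0): print(inverse_kinematics((f+b)/2,quat(y,pp)))
E
```

```text
top [[383.0, 215.5], [384.0, 224.0]] [8 7]
side [[282.2105263157895, 318.0], [272.72222222222223, 328.8333333333333]] [19 18]
[ 0.57138612 -0.25308528  0.04711497] [ 0.55184055 -0.25928666  0.03346225] [0.01954557 0.00620139 0.01365272] 0.024635000530088904
yaw 0.30723215315720354 tilt 0.5874017852328696
[-0.85404633  0.43010694  2.02848746  0.96230906  0.66820926 -0.36422934]
[-5.40631410e-01  4.93397964e-01  1.67151198e+00 -4.44089210e-16
  9.76682707e-01  7.22932764e-01]
```

```bash
python3 - <<'E'
from h import *
y,t=.3072,.587; M=np.array([.5616,-.2562,.0403]); d=np.array([np.cos(y),np.sin(y),0]); ez=-np.sin(t)*d+np.array([0,0,np.cos(t)])
p=M-.002*ez; q=quat(y,-t)
gripper_to(.05,40); r.move_to(p+.13*ez,q); print(r.move_l(p,vel=.12,guard=8)); st(); gripper_to(0,40); st()
r.move_l(p-.03*d+[0,0,.004],vel=.08); r.move_l(p-.08*d+[0,0,.06],vel=.12); st()
g=np.array([.538,-.222,.0304]); q2=quat(.04)
r.move_l(np.array([.51,-.235,.13]),rot=q2,vel=.1)
r.move_l(g+[0,0,.03],vel=.12); r.hold(.2); st(); save("side","side8.png")
print([np.round(d["at"],4).tolist()+[round(d["score"],2)] for k in("narrow_blade","narrow_blade_tip") for d in models.mark_of(k,"side")[:2]])
cv2.imwrite("pics/v8.png",cv2.resize(cv2.imread("pics/side8.png")[220:384,180:380],(500,410),interpolation=2))
E
```

```text
False
t66.0 p [ 0.5627 -0.2562  0.0392] F [ 0.09 -0.8   0.36] op 0.05 ff 0.0
t66.6 p [ 0.5627 -0.2562  0.0389] F [-0.72 -1.14  1.4 ] op 0.0237 ff 40.0
t67.9 p [ 0.4864 -0.2798  0.0984] F [ 0.19 -0.44 -2.21] op 0.0233 ff 39.9
t70.3 p [ 0.5383 -0.2224  0.0613] F [-0.7  -0.63 -0.57] op 0.0237 ff 39.9
[[0.5383, -0.2197, 0.0314, 0.96], [0.6435, -0.2197, 0.0312, 0.59]]
```

View pics/v8.png

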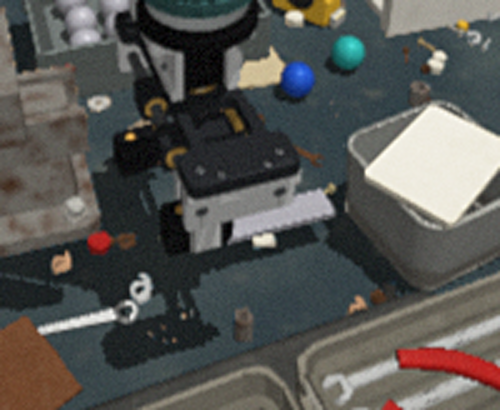

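```bash
python3 - <<'E'
from h import *
g=np.array([.538,-.222,.0304])
r.move_l(g+[0,0,.004],vel=.05); r.hold(.2); print(r.move_l(g-[0,0,.004],vel=.02,guard=3)); st()
gripper_to(.05); r.move_l(g+[0,0,.2],vel=.2); r.move_to([.40,-.05,.36],quat(np.pi)); st()
print(blade("narrow_blade"),blade("wide_blade"))
for n in("top","side"):
    for k in("tray_floor","tray","scoop","scoop_mouth","scoop_grip","gate_pad"): print(n,k,[np.round(d["at"],4).tolist()+[round(d["score"],2)] for d in models.mark_of(k,n)[:1]])
    save(n,n+"9.png")
E
```

```text
True
t71.5 p [ 0.5382 -0.2221  0.0321] F [ 0.33 -0.23  2.68] op 0.0238 ff 40.0
t75.7 p [ 0.4001 -0.0501  0.3598] F [-0.24  0.11  0.15] op 0.0497 ff 0.0
narrow_blade [[0.5352, -0.2219, -0.0021], [0.5369, -0.2258, -0.0015]] [[0.6425, -0.2148, 0.0053], [0.6446, -0.2211, 0.0006]]
wide_blade [[0.5261, -0.1101, 0.0029], [0.5299, -0.1061, 0.0016]] [[0.6305, -0.0909, 0.0062], [0.6304, -0.0892, 0.0086]]
(array([ 0.53605, -0.22385, -0.0018 ]), np.float64(0.0548287129815111)) (array([ 0.528  , -0.1081 ,  0.00225]), np.float64(0.17439377157362598))
top tray_floor [[0.6194, 0.0524, 0.0247, 0.7]]
top tray [[0.5683, 0.0507, 0.0004, 0.61]]
top scoop [[0.6191, 0.0539, 0.0247, 0.76]]
top scoop_mouth [[0.568, 0.0542, 0.0299, 0.82]]
top scoop_grip [[0.6542, 0.0533, 0.1276, 0.69]]
top gate_pad [[0.4802, 0.2965, 0.1054, 0.96]]
side tray_floor [[0.5698, 0.0506, 0.0264, 0.92]]
side tray [[0.5691, 0.0524, 0.002, 0.8]]
side scoop [[0.6179, 0.0528, 0.0252, 0.7]]
side scoop_mouth [[0.5739, 0.0537, 0.028, 0.77]]
side scoop_grip [[0.6522, 0.0568, 0.1293, 0.62]]
side gate_pad [[0.5042, 0.014, 0.0397, 0.69]]
```

```bash
python3 - <<'E'
from h import *
P=unproj("top",[[234,176],[235.2,264.8],[286,176.8],[286.8,264]],.058);print(P.round(4))
for i in(0,2): d=P[i]-P[i+1];print(np.arctan2(d[1],d[0]))
# scoop floor white edges in crop (350..452, 115..197)
Q=unproj("top",[[239.6,218.4],[281,218.4]],.0265);print(Q.round(4))
s=4;im=cv2.imread("pics/top9.png")[165:280,225:300];cv2.imwrite("pics/v9.png",cv2.resize(im,None,fx=5,fy=5,interpolation=2))
E
```

```text
[[ 0.6716  0.1177  0.058 ]
 [ 0.4535  0.1144  0.058 ]
 [ 0.6687 -0.0124  0.058 ]
 [ 0.4544 -0.0096  0.058 ]]
0.015076223156768967
-0.01308065946372891
[[ 5.683e-01  1.050e-01  2.650e-02]
 [ 5.675e-01 -3.000e-04  2.650e-02]]
```

View pics/v9.png

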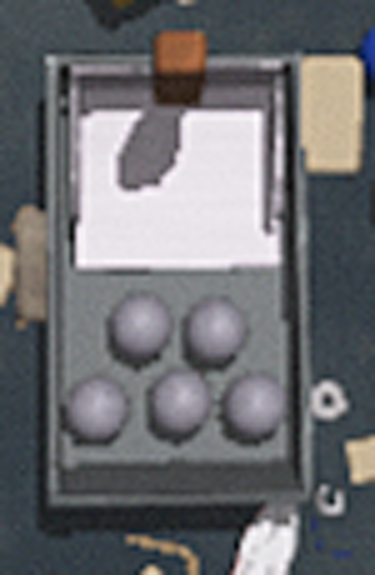

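```bash
cat >> h.py <<'E'
def spose(o,yaw,t):
    """TCP pose with scoop origin o (underside), scoop yaw, tilt t (mouth up +)"""
    m=R.from_euler('z',yaw)*R.from_euler('y',t)
    return np.array(o)+m.apply([.036,0,.111]),quat(yaw+np.pi,-t)
def sback(b,yaw,t):
    """same, given the back-bottom edge"""
    m=R.from_euler('z',yaw)*R.from_euler('y',t); return spose(np.array(b)-m.apply([.0475,0,0]),yaw,t)
E
python3 - <<'E'
from h import *
p,q=spose([.618,.0525,.024],0,0)
gripper_to(.06,60); r.move_to(p+[0,0,.12],q); print(r.move_l(p,vel=.15,guard=8)); st()
gripper_to(0,60); st()
r.hold(.2); F0=np.array(T.current_wrist_force())
for x in np.arange(.605,.5235,-.008):
    p,q=spose([x,.0525,.024],0,0); r.move_l(p,vel=.06); f=np.array(T.current_wrist_force())-F0
    print(round(x,4),np.round(T.current_ee_pos(),4),np.round(f,1))
    if np.linalg.norm(f)>18: break
for n in("top","side"): save(n,n+"10.png")
a=cv2.imread("pics/top10.png")[165:280,225:300];b=cv2.imread("pics/side10.png")[150:280,180:310]
cv2.imwrite("pics/v10.png",np.hstack([cv2.resize(a,(300,460),interpolation=2),cv2.resize(b,(460,460),interpolation=2)]))
E
```

```text
False
t79.5 p [0.6547 0.0523 0.1364] F [ 0.14 -0.07  0.9 ] op 0.0603 ff 0.0
t80.2 p [0.6541 0.0526 0.1351] F [-0.16 -0.21  1.47] op 0.0238 ff 60.0
0.605 [0.6394 0.0525 0.1351] [-0.8  0.   3.1]
0.597 [0.632  0.0526 0.1351] [-1.4  0.3  4.2]
0.589 [0.6244 0.0525 0.1351] [-1.1 -0.3  4. ]
0.581 [0.6164 0.0525 0.1351] [0.5 0.2 3.9]
0.573 [0.6084 0.0525 0.1351] [-0.6 -0.2  4. ]
0.565 [0.6005 0.0525 0.1351] [-0.1 -0.1  4.3]
0.557 [0.5931 0.0525 0.1351] [ 2.8 -0.   3.5]
0.549 [0.5845 0.0525 0.1351] [1.  0.2 3.9]
0.541 [0.5764 0.0525 0.1351] [0.8 0.2 5.5]
0.533 [0.5704 0.0525 0.1353] [ 5.7 -0.2  2.8]
0.525 [0.5607 0.0525 0.1351] [1.6 0.3 5.7]
```

View pics/v10.png

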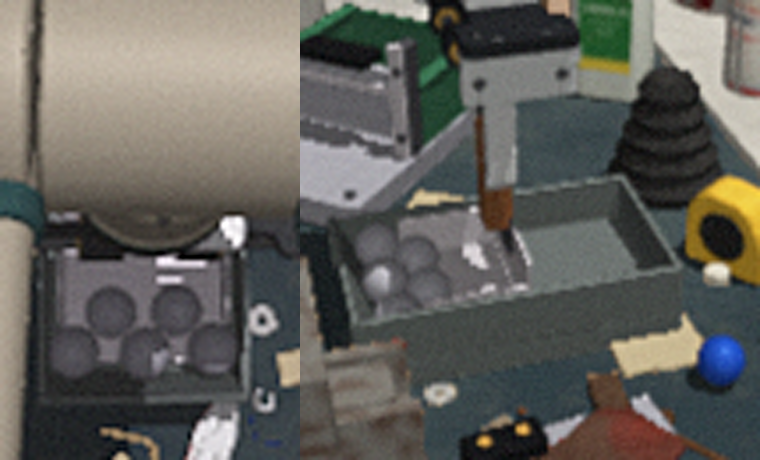

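All five balls are gathered at the scoop mouth by the near end panel. I push on until the lip meets the panel, then tilt back.

```bash
python3 - <<'E'
from h import *
F0=np.array(T.current_wrist_force()); x=.525
while x>.514:
    x-=.0015; r.move_l(spose([x,.0525,.024],0,0)[0],vel=.04); f=np.array(T.current_wrist_force())-F0
    print(round(x,4),round(float(T.current_ee_pos()[0]),4),np.round(f,1))
    if f[0]>9: break
r.hold(.3); st(); x=T.current_ee_pos()[0]-.036
b=np.array([x+.0475,.0525,.0245])
for t in(.06,.12,.18,.24,.3,.36):
    p,q=sback(b+[.0,0,0],0,t); r.move_l(p,rot=q,vel=.04)
r.hold(.6); st()
for n in("top","side"): save(n,n+"11.png")
a=cv2.imread("pics/top11.png")[165:280,225:300];c=cv2.imread("pics/side11.png")[150:280,180:310]
cv2.imwrite("pics/v11.png",np.hstack([cv2.resize(a,(300,460),interpolation=2),cv2.resize(c,(460,460),interpolation=2)]))
print(b)
E
```

```text
0.5235 0.5601 [ 3.8  0.5 -0.7]
0.522 0.5587 [ 3.  -0.6 -1.5]
0.5205 0.5572 [ 3.5  0.3 -0.6]
0.519 0.5566 [ 4.2 -0.2 -1.5]
0.5175 0.5561 [ 5.7  0.2 -2.3]
0.516 0.5557 [ 7.5  0.4 -2.2]
0.5145 0.5553 [ 8.8 -0.2 -3.1]
0.513 0.5549 [ 9.1 -0.4 -3.5]
t86.0 p [0.555  0.0524 0.1364] F [10.7   0.47  1.4 ] op 0.0237 ff 60.0
t88.6 p [0.5951 0.0524 0.1322] F [-2.15  0.57 -0.52] op 0.0238 ff 60.0
[0.56647503 0.0525     0.0245    ]
```

View pics/v11.png

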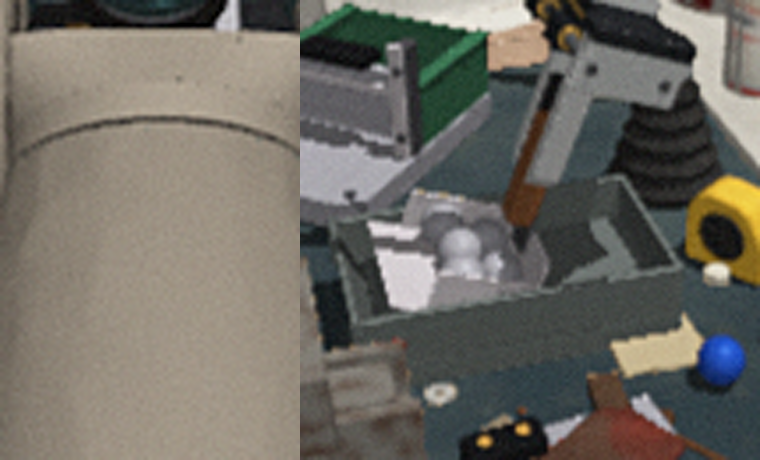

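```bash
cat >> h.py <<'E'
def smouth(mp,yaw,t):
    m=R.from_euler('z',yaw)*R.from_euler('y',t); return spose(np.array(mp)-m.apply([-.0475,0,.0]),yaw,t)
DY=.85-np.pi/2
E
python3 - <<'E'
from h import *
for z,t in((.21,.3),(.145,.3),(.125,0),(.118,-.3),(.118,-.5)):
    p,q=smouth(hop(.066,-.03,z),DY,t); print(t,p.round(3),np.round(inverse_kinematics(p,q),2) if inverse_kinematics(p,q) is not None else None)
p0=np.array(T.current_ee_pos()); print(T.current_joints().round(2))
r.move_l(p0+[0,0,.03],vel=.05); r.hold(.3); st()
r.move_l(p0+[0,0,.16],vel=.12); st()
save("side","side12.png")
p,q=smouth(hop(.066,-.03,.22),DY,.33); r.move_l(p,rot=q,vel=.08); r.hold(.3); st()
for n in("top","side"): save(n,n+"13.png")
a=cv2.imread("pics/top13.png")[140:310,80:290];c=cv2.imread("pics/side13.png")[80:280,130:310]
cv2.imwrite("pics/v13.png",np.hstack([cv2.resize(a,(420,340),interpolation=2),cv2.resize(c,(306,340),interpolation=2)]))
E
```

```text
0.3 [0.633 0.249 0.291] [ 0.15  0.51  1.02  0.23  1.8  -0.67]
0.3 [0.633 0.249 0.226] [ 0.15  0.53  1.14  0.23  1.66 -0.7 ]
0 [0.611 0.269 0.236] [ 0.31  0.41  1.28  0.    1.45 -0.54]
-0.3 [0.584 0.293 0.249] [ 0.51  0.34  1.4  -0.29  1.31 -0.27]
-0.5 [0.564 0.311 0.255] [ 0.66  0.33  1.47 -0.51  1.28 -0.05]
[-0.02  0.57  1.32 -0.01  1.61 -1.59]
t89.8 p [0.5951 0.0524 0.162 ] F [ 0.76  0.02 -4.01] op 0.0236 ff 60.0
t91.0 p [0.595  0.0524 0.2914] F [-0.21  0.76 -3.43] op 0.0239 ff 60.0
t94.0 p [0.6351 0.2478 0.2979] F [ 0.7  -0.56 -4.33] op 0.0237 ff 60.0
```

View pics/v13.png

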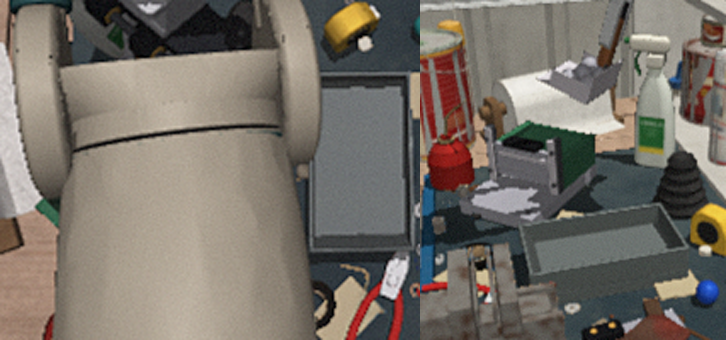

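The tray is empty and the balls are in the scoop above the hopper. I pour now.

```bash
python3 - <<'E'
from h import *
r.move_l(smouth(hop(.066,-.03,.150),DY,.33)[0],vel=.08)
for t,z in((.2,.135),(.05,.122),(-.05,.119),(-.12,.118),(-.17,.117),(-.22,.117),(-.27,.117),(-.32,.117)):
    p,q=smouth(hop(.066,-.03,z),DY,t); r.move_l(p,rot=q,vel=.04 if t<0 else .06); r.hold(.15); print(t,np.round(T.current_wrist_force(),1))
r.hold(.6); print(np.round(T.current_wrist_force(),1))
for n in("side",): save(n,n+"14.png")
cv2.imwrite("pics/v14.png",cv2.resize(cv2.imread("pics/side14.png")[90:230,140:300],(560,490),interpolation=2))
st()
E
```

```text
0.2 [-0.4 -0.9 -4.8]
0.05 [-0.3 -0.4 -4.3]
-0.05 [ 0.3  0.1 -4.5]
-0.12 [-0.2  0.5 -2.1]
-0.17 [ 0.4 -0.2 -0.6]
-0.22 [-0.2 -0.5 -1.9]
-0.27 [-0.2  0.5 -1.6]
-0.32 [ 0.5  0.5 -0.4]
[ 0.3 -0.2 -2. ]
t99.8 p [0.582  0.2945 0.2486] F [ 0.34 -0.83 -0.87] op 0.0239 ff 60.0
```

View pics/v14.png

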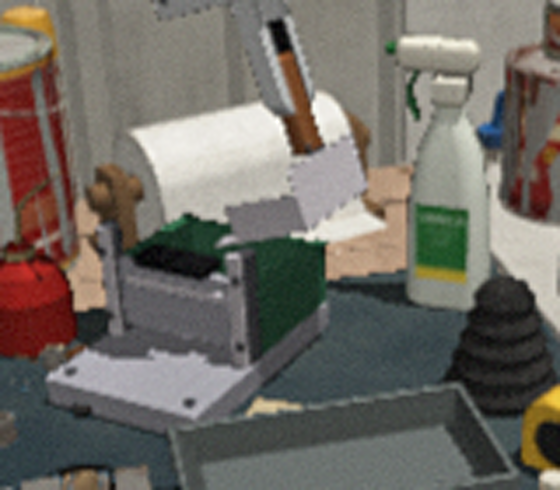

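```bash
python3 - <<'E'
from h import *
p=np.array(T.current_ee_pos()); r.move_l(p+[0,0,.08],vel=.15)
p,q=smouth(hop(.066,-.05,.20),DY,0); r.move_l(p,rot=q,vel=.12)
p,q=spose([.595,.0525,.20],0,0); r.move_l(p,rot=q,vel=.15); r.hold(.2)
vision.snapshot("side"); print([np.round(d["at"],4).tolist() for k in("scoop","scoop_mouth") for d in models.mark_of(k,"side")[:1]])
p,q=spose([.595,.0525,.03],0,0); print(r.move_l(p,vel=.12,guard=10)); r.hold(.2); print(r.move_l(p-[0,0,.009],vel=.02,guard=3)); st()
gripper_to(.06); p=np.array(T.current_ee_pos()); r.move_l(p+[0,0,.15],vel=.2); r.move_to([.35,-.1,.38],quat(np.pi)); st()
for n in("top","side"): save(n,n+"15.png"); print([np.round(d["at"],4).tolist() for k in("scoop","scoop_mouth","scoop_grip","tray_floor") for d in models.mark_of(k,n)[:1]])
a=cv2.imread("pics/top15.png")[150:300,90:400];c=cv2.imread("pics/side15.png")[130:350,140:350]
cv2.imwrite("pics/v15.png",np.vstack([cv2.resize(a,None,fx=2.4,fy=2.0,interpolation=2)[:300,:744],cv2.resize(c,(744,300),interpolation=2)]))
print(blade("narrow_blade"),blade("wide_blade"))
E
```

```text
[[0.5944, 0.055, 0.2], [0.5538, 0.0524, 0.2032]]
False
True
t105.1 p [0.6314 0.0525 0.1358] F [ 0.04 -0.4   4.45] op 0.0237 ff 60.0
t108.0 p [ 0.3508 -0.1     0.3796] F [ 0.6   0.27 -0.19] op 0.06 ff 0.0
[[0.5971, 0.0562, 0.023], [0.5454, 0.0544, 0.0291], [0.6324, 0.0541, 0.1264], [0.5646, 0.0556, 0.0281]]
[[0.5968, 0.0569, 0.0269], [0.5527, 0.0512, 0.0274], [0.6338, 0.0529, 0.1272], [0.5699, 0.0533, 0.0252]]
narrow_blade [[0.534, -0.2237, 0.0005], [0.5355, -0.2249, -0.0028]] [[0.6432, -0.2144, 0.0042], [0.6442, -0.221, 0.0028]]
wide_blade [[0.5252, -0.1076, 0.0027], [0.5298, -0.1073, -0.0003]] [[0.6356, -0.0904, 0.0054], [0.6301, -0.0899, 0.0064]]
(array([ 0.53475, -0.2243 , -0.00115]), np.float64(0.060504307820245906)) (array([ 0.5275 , -0.10745,  0.0012 ]), np.float64(0.16276186334531664))
```

View pics/v15.png

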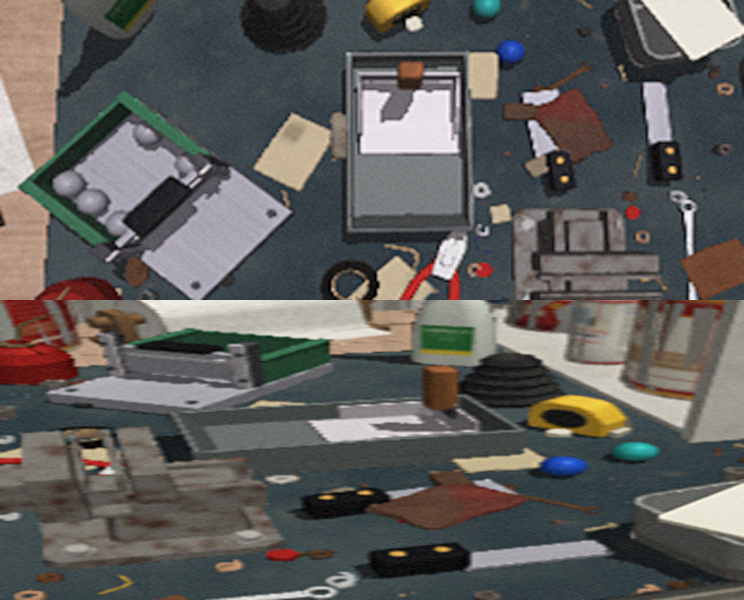

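All five balls are in the hopper box, at (150,135), (188,165), (68,183), (92,203) and (117,222). Both blades lie flat, and the scoop stands in the tray.

```bash
python3 - <<'E'
from h import *
r.hold(.3); print(r.sign_off())
E
```

```text
the job is handed in; nothing more can be done
None
```

I handed the job in at about 108 s with every step carried out, but the sign-off returned no verdict: the gate is at about 10 mm, the wide blade rubbed on the way out, the narrow one passed freely, all five balls are in the hopper, both blades lie flat (I had to re-lay the narrow one after its tip caught on a tin), and the scoop stands in the tray.

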